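# Set the running play of a toy trailer's wheel

## Task

Lock the wooden toy trailer in its assembly jig first: push the raised orange clamp knob down and turn it clockwise until it stops. Then screw the black wheel cap clockwise all the way down until it bottoms out on the red wheel, and back it off a quarter turn so that the wheel can run free. Finish with the gripper still holding the cap at that setting, with the clamp locked and the paint bottle, jar, tape and plywood cut-out left standing where they are.

Things in the scene. Friction and masses are not known exactly. Their poses are not given: they have to be found in the camera images.
- jig: Fixed plywood jig, 180 (x) x 300 (y) x 18 mm thick; origin at the centre of its underside, z up; place and yaw (up to 35 degrees) vary. On it stand, on upright axes, the orange clamp knob (x 0, y -85 mm) and, 160 mm away, the black wheel cap (x 0, y +75 mm). A wooden toy trailer lies on its side around the cap axis.
- wheel_face (a point): Centre of the upper face of the red wheel (72 mm diameter), under the cap, 74 mm above the table.
- strap (a point): Middle of the flat steel clamp strap, 18 mm wide and 5 mm thick, which runs 75 mm from under the knob towards the wheel and sinks with the knob; the point is on its top, 71 mm above the table when raised. The square grey post under the knob is 56 mm wide, 58 mm high.
- clamp_grip (a point): Grip point on the axis of the orange knob (TCP here takes it), 6 mm below its top, 22 mm above its round skirt (44 mm diameter), 104 mm above the table when raised. The knob is an upright bar 46 mm long along this point's y, 12 mm thick along x: close the fingers along x. White line on top: its +y half. At the start its axes are parallel to the jig's; it turns with the knob.
- clamp_drop (a joint): How far the clamp knob is pushed down, m. 0 = raised, as it starts. A spring pushes it up with about 3 N when raised and 5 N when down. At least 6 mm of push is needed before it can turn past its free play; it can be pushed at most 10 mm. Once turned, its thread keeps it down at about 8 mm.
- clamp_turn (a joint): Turn of the clamp knob, rad, growing clockwise seen from above. 0 = as it starts, 1.4 = stop, locked. While raised it has about 0.3 rad of free play and is then blocked. It turns against about 0.03 N m and stays down where it is left once past about 0.6.
- cap: Black knurled round cap of 36 mm diameter and 30 mm high, on an upright threaded axle. Origin at the centre of its underside, 0.6 mm above the wheel's face when bottomed out, its z up; a white line on its top points along its x from the axis to the rim. It can be gripped across any diameter.
- cap_grip (a point): Point to grip the cap, on its axis, 25 mm above its underside and 5 mm below its top: TCP here takes the cap, with the fingertips some 6 mm above the wheel.
- cap_turn (a joint): Angle by which the cap is backed off from its bottom, rad: 0 = bottomed out (a hard stop), growing counterclockwise seen from above. It starts already on the thread, 1.8 to 2.9 rad above the bottom. Clockwise screws it down. The cap sinks 5 mm per full turn (0.8 mm per rad). It turns against about 0.03 N m and stays where it is left. A quarter turn is 1.57.
- paint_bottle: Bystander: dark red bottle with a black cap, 64 mm diameter, 165 mm high, loose, origin at the centre of its underside.
- paint_jar: Bystander: blue jar with a white lid, 60 mm diameter, 60 mm high, loose, origin at the centre of its underside.
- tape_roll: Bystander: cream roll of tape lying flat, 96 mm diameter, 25 mm high, loose, origin at the centre of its underside.
- cutout: Bystander: plywood animal cut-out lying flat, about 110 x 85 x 10 mm, loose, origin under its middle.

How it is judged (in metres and radians):
On the way, in this order (a step that is already met when the one before it is completed fails the run):
1. the clamp knob is pushed down and turned clockwise to its stop (at least 1.2 of 1.4 rad), while the cap is not yet screwed down (value of joint clamp_turn above 1.2 rad and value of joint clamp_drop above 0.006 m and value of joint cap_turn above 1 rad), for 0.2 s.
2. the cap is bottomed out (within 0.08 rad of its stop) (value of joint cap_turn below 0.08 rad), for 0.2 s.
At the end, for the whole second after the job is handed in: The cap stands a quarter turn (1.57 rad, give or take 0.27) back from its bottom, at rest, gripped by the fingers with at least 2 N, the TCP within 30 mm of the cap's grip point; the clamp knob is still down (over 6 mm) and locked (turned over 1.1 rad) (value of joint cap_turn between 1.3 and 1.84 rad and velocity of joint cap_turn between -0.1 and 0.1 rad/s and contact force between the fingers and cap above 2 N and distance between the grasp point and cap_grip below 0.03 m and value of joint clamp_turn above 1.1 rad and value of joint clamp_drop above 0.006 m); the arm keeps its last pose, push and grip.
It fails at once if a bystander (bottle, jar, tape, cut-out) is moved by more than 30 mm or tipped over (distance of any of paint_bottle, paint_jar, tape_roll, cutout from where it was at the start of the episode above 0.03 m or angle between any of paint_bottle, paint_jar, tape_roll, cutout's own z axis and vertical above 0.5 rad).
It also fails if it takes over 58 s, if anything falls off the work surface, if the arm or the gripper's body presses on something with over 40 N, if the wrist force passes 120 N, or if a joint passes its speed limit or range.

## Robot

A 6-joint arm with a two-finger parallel gripper is mounted at the origin on the work surface. World frame = base frame: x ahead of the robot, y to its left, z up, the work surface at z = 0. Lengths are in mm, angles in rad, forces in N, time in s.
With the tool pointing down it reaches from about 400 to 925 mm from the base axis. Payload 12.5 kg.
Tool frame: the origin (TCP) lies between the finger pads, 19 mm behind the fingertips; this is the grasp point; z points along the fingers, y is the line along which they close (so a half turn about z gives the same grasp; the last joint's range is limited). The gripper opens to 95 mm and grips with 3 to 60 N. Pads are 20 mm wide; open, the fingers measure 119 mm over their backs; the gripper's body (75 mm by 180 mm) begins 59 mm behind the grasp point.
Start: joints at [1.169, 0.491, 1.559, -0, 1.092, -0.106], TCP at [182.173, 597.878, 233.461] pointing down, gripper open.
Joint ranges: [-3.1, 3.1], [-0.84, 2.19], [0.05, 2.79], [-1.13, 4.28], [0.06, 2.93], [-2.69, 2.69]. Speed limits (rad/s): [2.22, 2.22, 2.79, 3.14, 3.14, 3.14].

## Interface

Orientations are given as [roll, pitch, yaw] about the fixed x, y, z axes, in that order (R = Rz(yaw) Ry(pitch) Rx(roll)).
In Python, from cell import * gives the robot as it stands. The module is installed in compiled form; this text tells all that it offers.
- The arm moves only by the tool arm_command, never from a script. Its arguments are lists of equal length, an entry for each row: "delta_pos": the shift along the world's x, y, z in units of 250 mm (1.0 is 250 mm), a list of three; "delta_rot": the turn, a rotation vector about the world's x, y, z in units of 90 degrees (1.0 is 90 degrees), a list of three; "claw": the closure, from 0 (fully open) to 1 (shut). In form: {"delta_pos": [[tx, ty, tz], ...], "delta_rot": [[wx, wy, wz], ...], "claw": [claw, ...]}. A call has exactly 5 rows; each row is the pose to reach, as a shift and turn from the pose commanded when the call began; what a row does not reach only later rows make up. A row lasts 1/12 s, in which the tool goes at most 41.7 mm and 7.16 degrees, less where a joint would pass 70% of its speed; a pose out of reach is approached as far as the arm can. A call with a number of a shift or a turn outside -1 to 1 is refused whole. A call with a gripper value outside its range is refused whole. The fingers move at their own pace and stop on an object; the grip force is fixed at half the most. Time passes only in rows, so rows that repeat a pose let the fingers close, or fill a call up. It gives the time, the measured TCP pose, the force, the opening and the grip force at its end, in the units of the state.
- state(): the state, without advancing time (a new reading comes with each control period).
- read_camera(name): name is "scene" or "side" or "wrist"; returns the picture (420x560x3 uint8, red, green, blue); there is no depth.
- calibration(name): a dict with "camera_matrix" (3x3 intrinsics, pixels), "T" (4x4, takes a point from camera to world coordinates). Camera axes: x right, y down, z forward; pixel columns grow to the right and rows downward; lengths in mm; the calibration is good to about 2 mm. A picture is of the moment at which its call begins: read the wrist's pose just before it. calibration takes no time and is no camera call; for the wrist camera it gives the pose at the moment of the call.
- job_done(): hands the job in; it is judged then, once.
The state is a dict: "t": time; "joints": joint angles; "qvel": joint speeds; "tau": joint torques, N m; "eef_pos": TCP position; "tcp_rot": TCP orientation; "ft_force": force on the tool from outside, world axes, zero at the start; "moment": the same for the moment, N m; "opening": opening from 0.0 (shut) to 1.0 (fully open); "grip_force": force on a finger pad.
Only numpy, scipy, OpenCV 4.12 (cv2) and the standard library are available. Lean on these libraries where they do the work, as an engineer would, in place of code of your own. Each camera call takes 0.05 s, during which the arm holds its last target. There are 200 camera calls.

## Working session

There is one attempt and no reset: what is moved stays moved. The work goes in short steps, Python scripts to look and compute and a tool call to move; the robot and the scene stay as the last step left them, time stands still between calls to the robot, and variables do not carry over. Pictures are saved under pics/ and viewed, at most 10 in all, crops included, and the job is handed in when it is done.

Besides the shell and the picture viewer there is one more tool, called after "Emit:" as name(argument=value, ...) on one line, values as JSON. arm_command: Moves the arm, as the interface text tells. Shifts and turns lie within -1 to 1; 1 stands for 250 mm of shift or 90 degrees of turn. Its arguments: {"type":"object","properties":{"delta_pos":{"type":"array"},"delta_rot":{"type":"array"},"claw":{"type":"array"}},"required":["delta_pos","delta_rot","claw"]}

```bash
mkdir -p pics; python3 - <<'E'
from cell import *
import cv2,numpy as np
s=state();print(s)
ims={}
for n in ["scene","side","wrist"]:
    c=calibration(n);im=read_camera(n);np.savez(f"{n}0.npz",im=im,K=c["camera_matrix"],T=c["T"]);ims[n]=im
    print(n,np.round(c["camera_matrix"],1).tolist(),np.round(c["T"],3).tolist())
a=cv2.resize(np.hstack([ims["scene"],ims["side"]]),(800,300))
cv2.imwrite("pics/a.png",cv2.cvtColor(a,cv2.COLOR_RGB2BGR))
cv2.imwrite("pics/w.png",cv2.cvtColor(ims["wrist"],cv2.COLOR_RGB2BGR))
E
```

```text
{'t': 0.0, 'joints': array([ 1.16936410e+00,  4.91580069e-01,  1.55946705e+00, -3.36735708e-06,
        1.09167828e+00, -1.05598022e-01]), 'qvel': array([ 0.00210337,  0.00038205,  0.00031768,  0.00025194, -0.00018022,
        0.0001015 ]), 'tau': array([-3.99230965e-03, -6.12635350e+01, -2.58185613e+01,  6.91555836e-02,
        4.80970333e-02, -8.15076237e-05]), 'eef_pos': array([182.1004163 , 597.64759726, 232.84292877]), 'tcp_rot': array([-3.14046591e+00, -1.16423418e-04,  2.84575993e+00]), 'ft_force': array([-0.47731106,  0.41559812, -0.3486143 ]), 'moment': array([ 0.0037214 ,  0.01678193, -0.00270324]), 'grip_force': 0.0, 'opening': 1.0015457553598404}
scene [[481.8, 0.0, 280.0], [0.0, 481.8, 198.4], [0.0, 0.0, 1.0]] [[-0.099, 0.791, -0.604, 1226.473], [0.995, 0.085, -0.052, 83.276], [0.01, -0.606, -0.796, 1034.602], [0.0, 0.0, 0.0, 1.0]]
side [[405.3, 0.0, 279.6], [0.0, 405.3, 210.5], [0.0, 0.0, 1.0]] [[0.991, -0.055, 0.126, 395.084], [-0.136, -0.498, 0.857, -897.439], [0.015, -0.866, -0.5, 621.45], [0.0, 0.0, 0.0, 1.0]]
wrist [[343.8, 0.0, 279.4], [0.0, 343.8, 214.5], [0.0, 0.0, 1.0]] [[0.291, 0.919, 0.267, 107.808], [0.957, -0.279, -0.082, 620.458], [-0.001, 0.279, -0.96, 384.913], [0.0, 0.0, 0.0, 1.0]]
```

View pics/a.png

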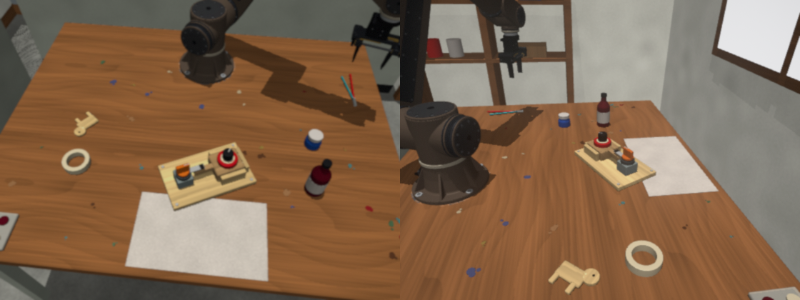

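View pics/w.png

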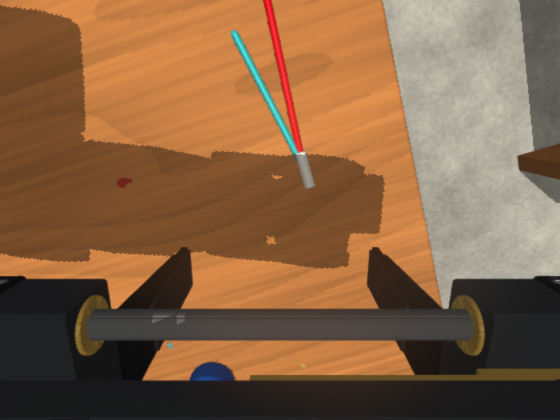

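The overview shows the knob at about (255,245) and the cap at about (318,215) in the scene picture. In the side picture they are at about (318,222) and (283,195). The bottle and jar stand beyond the cap (+y), and the tape and cut-out are far away. The wrist view shows only pencils and the table edge. Next I zoom in and measure.

```bash
cat > h.py <<'E'
import numpy as np,cv2
def load(n):
    d=np.load(n+".npz");return d["im"],d["K"],d["T"]
def ray(K,T,u,v):
    d=T[:3,:3]@np.linalg.inv(K)@np.array([u,v,1.]);return T[:3,3],d/np.linalg.norm(d)
def plane(K,T,u,v,z):
    o,d=ray(K,T,u,v);return o+d*(z-o[2])/d[2]
def tri(*rs):
    A=sum(np.eye(3)-np.outer(d,d) for o,d in rs);b=sum((np.eye(3)-np.outer(d,d))@o for o,d in rs)
    p=np.linalg.solve(A,b);return p,[np.linalg.norm(np.cross(p-o,d)) for o,d in rs]
def blobs(im,lo,hi,roi):
    h=cv2.cvtColor(im,cv2.COLOR_RGB2HSV);m=cv2.inRange(h,lo,hi);k=np.zeros_like(m);x0,y0,x1,y1=roi;k[y0:y1,x0:x1]=m[y0:y1,x0:x1]
    n,l,s,c=cv2.connectedComponentsWithStats(k);return [(s[i].tolist(),np.round(c[i],1).tolist()) for i in range(1,n) if s[i,4]>25]
E
python3 - <<'E'
from h import *
rois={"scene0":(215,190,365,295),"side0":(240,170,365,270)}
out=[]
for n,r in rois.items():
    im,K,T=load(n)
    print(n,"orange",blobs(im,(7,190,150),(16,255,255),r),"red",blobs(im,(0,170,90),(4,255,255),r),"black",blobs(im,(0,0,0),(179,255,45),r))
    x0,y0,x1,y1=r
    out.append(cv2.resize(im[y0:y1,x0:x1],(400*1,300)) if 0 else cv2.resize(im[y0:y0+100,x0:x0+133],(399,300),interpolation=cv2.INTER_CUBIC))
cv2.imwrite("pics/b.png",cv2.cvtColor(np.hstack(out),cv2.COLOR_RGB2BGR))
E
```

```text
scene0 orange [([247, 231, 12, 6, 36], [251.6, 233.6]), ([251, 239, 14, 8, 62], [257.4, 243.0])] red [([304, 212, 15, 23, 59], [308.4, 221.9]), ([320, 213, 13, 22, 42], [328.7, 222.9])] black [([313, 209, 13, 16, 151], [318.6, 217.3])]
side0 orange [([312, 217, 9, 6, 31], [315.3, 219.9])] red [([272, 192, 23, 14, 139], [282.7, 200.9])] black [([279, 189, 10, 8, 58], [283.1, 192.8])]
```

View pics/b.png

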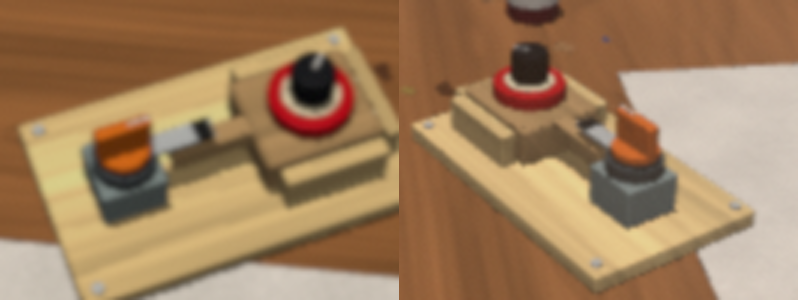

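In the crop (3×), the scene view has the knob's top edge mid at about (256,231.7) and the cap top centre at about (319.7,211.5). In the side view they are at about (319.5,209) and (283.5,186.5). The strap points from the knob to the wheel, as described.

```bash
python3 - <<'E'
from h import *
a,Ka,Ta=load("scene0");b,Kb,Tb=load("side0")
P={}
for n,u,v,z in [("knob",(256,231.7),(319.5,209),110),("cap",(319.7,211.8),(283.5,186.8),106.5)]:
    p,e=tri(ray(Ka,Ta,*u),ray(Kb,Tb,*v))
    print(n,p.round(1),np.round(e,1),plane(Ka,Ta,*u,z).round(1),plane(Kb,Tb,*v,z).round(1));P[n]=(plane(Ka,Ta,*u,z)+plane(Kb,Tb,*v,z))/2
d=P["cap"]-P["knob"];print(np.linalg.norm(d[:2]),"yaw",np.degrees(np.arctan2(-d[0],d[1])),P)
# red wheel ring centre in scene: ellipse bbox
for K,T,im,r in[(Ka,Ta,a,(290,190,345,250)),(Kb,Tb,b,(260,170,310,220))]:
    h=cv2.cvtColor(im,cv2.COLOR_RGB2HSV);m=cv2.inRange(h,(0,150,80),(5,255,255))|cv2.inRange(h,(175,150,80),(179,255,255));x0,y0,x1,y1=r
    ys,xs=np.nonzero(m[y0:y1,x0:x1]);el=cv2.fitEllipse(cv2.convexHull(np.c_[xs+x0,ys+y0].astype(np.int32)));print("wheel",np.round(el[0],1),el[1],plane(K,T,*el[0],71).round(1))
# bystanders rough on table
for n,u in [("jar",(441,208)),("bottle",(443,270)),("tape",(106,226)),("cut",(120,172))]: print(n,plane(Ka,Ta,*u,0).round(0))
E
```

```text
knob [625.9 -22.7 108.7] [0.5 0.5] [626.3 -22.3 110. ] [625.6 -25.6 110. ]
cap [553.1 119.6 105.5] [1.6 1.6] [552.  120.2 106.5] [553.7 115.3 106.5]
159.4865413393996 yaw 27.282458469252973 {'knob': array([625.95121716, -23.98772954, 110.        ]), 'cap': array([552.84617885, 117.75714777, 106.5       ])}
wheel [318.2 222.4] (24.83537483215332, 28.5406494140625) [558.2 119.5  71. ]
wheel [283.2 198.4] (15.198659896850586, 24.79486656188965) [553.1 112.2  71. ]
jar [427. 446.   0.]
bottle [617. 432.   0.]
tape [ 578. -421.    0.]
cut [ 397. -440.    0.]
```

Triangulated heights (108.7 and 105.5 mm) and the 159.5 mm spacing match the given sizes, and the jig's yaw is about 27°. I move above the knob with tool yaw about 117°.

Emit:
arm_command(delta_pos=[[0.09,-0.124,0],[0.178,-0.249,0],[0.266,-0.373,0],[0.355,-0.497,0],[0.444,-0.622,0]], delta_rot=[[0,0,-0.026],[0,0,-0.052],[0,0,-0.078],[0,0,-0.104],[0,0,-0.13]], claw=[0,0,0,0,0])

```text
t: 0.57
eef_pos: [293.7, 440.8, 233.3]
tcp_rot: [-3.141, -0.0, 2.64]
ft_force: [1.0, 0.7, 0.7]
opening: 0.999
grip_force: 0.0
```

Emit:
arm_command(delta_pos=[[0.09,-0.124,0],[0.178,-0.249,0],[0.266,-0.373,0],[0.355,-0.497,0],[0.444,-0.622,0]], delta_rot=[[0,0,-0.026],[0,0,-0.052],[0,0,-0.078],[0,0,-0.104],[0,0,-0.13]], claw=[0,0,0,0,0])

```text
t: 0.98
eef_pos: [404.9, 285.2, 233.5]
tcp_rot: [3.141, 0.0, 2.436]
ft_force: [0.5, 0.7, -0.3]
opening: 0.999
grip_force: 0.0
```

Emit:
arm_command(delta_pos=[[0.09,-0.124,0],[0.178,-0.249,0],[0.266,-0.373,0],[0.355,-0.497,0],[0.444,-0.622,0]], delta_rot=[[0,0,-0.026],[0,0,-0.052],[0,0,-0.078],[0,0,-0.104],[0,0,-0.13]], claw=[0,0,0,0,0])

```text
t: 1.4
eef_pos: [515.9, 129.6, 233.4]
tcp_rot: [3.142, -0.0, 2.231]
ft_force: [1.0, 0.6, -0.2]
opening: 0.999
grip_force: 0.0
```

Emit:
arm_command(delta_pos=[[0.09,-0.124,0],[0.178,-0.249,0],[0.266,-0.373,0],[0.44,-0.614,0],[0.44,-0.614,0]], delta_rot=[[0,0,-0.026],[0,0,-0.052],[0,0,-0.078],[0,0,-0.104],[0,0,-0.12]], claw=[0,0,0,0,0])

```text
t: 1.82
eef_pos: [626.4, -24.7, 233.2]
tcp_rot: [3.142, 0.0, 2.042]
ft_force: [-0.1, 0.6, -0.4]
opening: 1.001
grip_force: 0.0
```

```bash
python3 - <<'E'
from cell import *
import cv2,numpy as np,time
read_camera("wrist");read_camera("wrist")
s=state();print(s["eef_pos"],s["tcp_rot"],s["ft_force"],s["joints"])
c=calibration("wrist");im=read_camera("wrist");np.savez("wrist1.npz",im=im,K=c["camera_matrix"],T=c["T"])
cv2.imwrite("pics/c.png",cv2.cvtColor(im,cv2.COLOR_RGB2BGR))
E
```

```text
[627.13656519 -26.0500324  232.54392131] [-3.14154601e+00  5.27878231e-04  2.03993094e+00] [-0.79076184  0.01180914 -0.67380117] [-1.46512642e-01  4.95541590e-01  1.55317867e+00 -5.15746885e-04
  1.09260569e+00 -6.15409974e-01]
```

View pics/c.png

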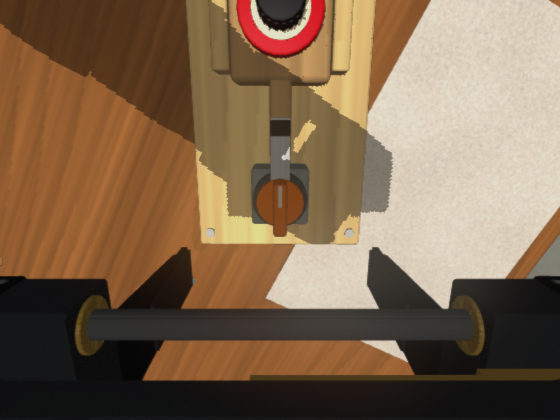

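The wrist view shows the jig upright in the image, with the orange bar vertical at u≈280 and the white line from v≈185 to about 208. The cap is at about (281,5), and the fingers are well clear of everything. I measure the bar in this view.

```bash
python3 - <<'E'
from h import *
im,K,T=load("wrist1")
h=cv2.cvtColor(im,cv2.COLOR_RGB2HSV)
m=cv2.inRange(h,(3,170,60),(14,255,255));m[:165]=0;m[245:]=0;m[:,:245]=0;m[:,315:]=0
for v in range(172,242,3):
    x=np.nonzero(m[v])[0]; print(v,(x.min(),x.max(),len(x)) if len(x) else None, im[v,280].tolist())
g=lambda u,v,z:plane(K,T,u,v,z).round(1)
print(g(280,208,110),g(280,184,110))
for u,v in[(210,232),(349,232)]:print(g(u,v,18))
a,b=g(210,232,18),g(349,232,18);d=b-a;print(np.degrees(np.arctan2(d[1],d[0])),np.linalg.norm(d),(a+b)/2)
# jig board edges, fit at z=18
for p,q in[((191,60),(201,242)),((371,40),(358,242))]:
    a,b=g(*p,18),g(*q,18);d=a-b;print("edge yaw",np.degrees(np.arctan2(-d[0],d[1])),a,b)
E
```

```text
172 None [105, 100, 92]
175 None [105, 101, 93]
178 None [97, 77, 60]
181 (np.int64(270), np.int64(290), 21) [93, 52, 24]
184 (np.int64(265), np.int64(294), 30) [103, 56, 24]
187 (np.int64(262), np.int64(297), 31) [123, 114, 104]
190 (np.int64(260), np.int64(299), 35) [124, 115, 104]
193 (np.int64(258), np.int64(301), 40) [124, 115, 104]
196 (np.int64(257), np.int64(302), 42) [124, 115, 104]
199 (np.int64(257), np.int64(302), 42) [125, 116, 104]
202 (np.int64(256), np.int64(303), 44) [124, 115, 103]
205 (np.int64(257), np.int64(302), 41) [126, 117, 105]
208 (np.int64(257), np.int64(302), 46) [127, 73, 38]
211 (np.int64(258), np.int64(301), 44) [127, 69, 28]
214 (np.int64(260), np.int64(299), 40) [127, 69, 29]
217 (np.int64(262), np.int64(297), 36) [128, 70, 30]
220 (np.int64(265), np.int64(294), 30) [128, 70, 30]
223 (np.int64(270), np.int64(289), 20) [128, 71, 31]
226 (np.int64(274), np.int64(285), 12) [129, 71, 32]
229 (np.int64(274), np.int64(285), 12) [129, 71, 32]
232 (np.int64(274), np.int64(285), 12) [129, 72, 34]
235 (np.int64(275), np.int64(284), 10) [122, 69, 34]
238 None [223, 203, 131]
241 None [224, 203, 131]
[626.8 -22.1 110. ] [617.6  -4.1 110. ]
[ 580.5 -105.    18. ]
[720.2 -34.1  18. ]
26.908527327882744 156.66173751111026 [650.35 -69.55  18.  ]
edge yaw 26.188552999314364 [492.1  50.3  18. ] [ 576.2 -120.7   18. ]
edge yaw 27.130856282985253 [640.4 145.6  18. ] [735.4 -39.8  18. ]
```

Emit:
arm_command(delta_pos=[[-0.002,0.014,-0.08],[-0.002,0.014,-0.16],[-0.002,0.014,-0.24],[-0.002,0.014,-0.32],[-0.002,0.014,-0.32]], delta_rot=[[0,0,0],[0,0,0],[0,0,0],[0,0,0],[0,0,0]], claw=[0.0,0.2,0.4,0.5,0.5])

```text
t: 2.38
eef_pos: [622.6, -17.4, 150.1]
tcp_rot: [-3.137, -0.003, 2.046]
ft_force: [0.8, -0.3, -0.7]
opening: 0.771
grip_force: 0.0
```

```bash
python3 - <<'E'
from cell import *
from h import *
for i in range(2):
    c=calibration("wrist");im=read_camera("wrist");s=state();print(s["eef_pos"],s["tcp_rot"],s["ft_force"],s["opening"])
np.savez("wrist2.npz",im=im,K=c["camera_matrix"],T=c["T"])
print(plane(c["camera_matrix"],c["T"],280,300,110))
cv2.imwrite("pics/d.png",cv2.cvtColor(im,cv2.COLOR_RGB2BGR))
E
```

```text
[623.47760605 -17.64712736 152.15427143] [-3.13872860e+00 -2.16777127e-03  2.04576100e+00] [-0.68447371  0.00538831  1.21741061] 0.7345887617561383
[624.28585358 -17.86498514 153.62732454] [-3.14078700e+00 -6.59699691e-04  2.04569255e+00] [ 0.31563191 -0.67637894  0.46062436] 0.6922197692757915
[640.47117708 -47.94416024 110.        ]
```

View pics/d.png

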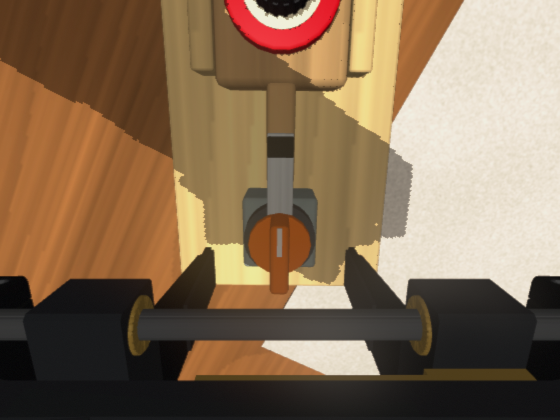

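The bar is centred between the fingers at u≈279.5, the white line runs v≈228–257, and the bar's near end is at v≈293.

```bash
python3 - <<'E'
from cell import *
from h import *
im,K,T=load("wrist2")
for v in(262,280,290):
    h=cv2.cvtColor(im,cv2.COLOR_RGB2HSV);m=cv2.inRange(h[v:v+1],(3,150,50),(16,255,255));x=np.nonzero(m[0,255:305])[0]+255;print(v,x.min(),x.max())
print([im[v,279].tolist() for v in range(222,262,3)])
for v in(228,257,293):print(plane(K,T,279.5,v,110))
s=state();print(s["eef_pos"],s["tcp_rot"])
p=np.r_[624.5,-18.3,104.]; c=T[:3,:3].T@(p-T[:3,3]);print("TCP proj",K@c/c[2])
E
```

```text
262 255 303
280 270 287
290 255 292
[[102, 56, 25], [106, 58, 25], [122, 97, 77], [136, 127, 116], [137, 127, 116], [137, 127, 116], [137, 127, 116], [137, 127, 115], [138, 128, 116], [137, 128, 116], [137, 128, 116], [138, 128, 117], [140, 74, 29], [140, 74, 29]]
[618.18360727  -5.38712795 110.        ]
[626.71514253 -21.942469   110.        ]
[637.92518663 -43.69542407 110.        ]
[624.28585358 -17.86498514 153.62732454] [-3.14078700e+00 -6.59699691e-04  2.04569255e+00]
TCP proj [279.04432641 246.86495544   1.        ]
```

Emit:
arm_command(delta_pos=[[0.009,-0.015,-0.05],[0.009,-0.015,-0.1],[0.009,-0.015,-0.15],[0.009,-0.015,-0.198],[0.009,-0.015,-0.198]], delta_rot=[[0,0,0],[0,0,0],[0,0,0],[0,0,0],[0,0,0]], claw=[0.6,0.6,0.6,0.6,0.6])

```text
t: 2.9
eef_pos: [626.3, -22.4, 102.2]
tcp_rot: [-3.14, -0.001, 2.045]
ft_force: [0.8, -0.1, -0.2]
opening: 0.411
grip_force: 0.0
```

Emit:
arm_command(delta_pos=[[0,0,0],[0,0,0],[0,0,0],[0,0,0],[0,0,0]], delta_rot=[[0,0,0],[0,0,0],[0,0,0],[0,0,0],[0,0,0]], claw=[1,1,1,1,1])

```text
t: 3.32
eef_pos: [625.9, -22.9, 104.2]
tcp_rot: [-3.139, -0.0, 2.045]
ft_force: [0.8, -5.3, 1.1]
opening: 0.122
grip_force: 30.0
```

Emit:
arm_command(delta_pos=[[0,0,0],[0,0,0],[0,0,0],[0,0,0],[0,0,0]], delta_rot=[[0,0,0],[0,0,0],[0,0,0],[0,0,0],[0,0,0]], claw=[1,1,1,1,1])

```text
t: 3.73
eef_pos: [626.0, -23.0, 104.2]
tcp_rot: [-3.14, -0.0, 2.044]
ft_force: [-5.4, -3.5, 1.3]
opening: 0.121
grip_force: 30.0
```

The knob is gripped (opening 11.5 mm, 30 N). Next I push down and centre slightly.

Emit:
arm_command(delta_pos=[[-0.004,-0.002,-0.009],[-0.004,-0.002,-0.018],[-0.004,-0.002,-0.027],[-0.004,-0.002,-0.036],[-0.004,-0.002,-0.036]], delta_rot=[[0,0,0],[0,0,0],[0,0,0],[0,0,0],[0,0,0]], claw=[1,1,1,1,1])

```text
t: 4.15
eef_pos: [625.9, -23.0, 96.1]
tcp_rot: [3.141, 0.001, 2.045]
ft_force: [-7.0, -1.4, 16.7]
opening: 0.124
grip_force: 36.4
```

Emit:
arm_command(delta_pos=[[0,0,0],[0,0,0],[0,0,0],[0,0,0],[0,0,0]], delta_rot=[[0,0,-0.04],[0,0,-0.08],[0,0,-0.12],[0,0,-0.16],[0,0,-0.2]], claw=[1,1,1,1,1])

```text
t: 4.57
eef_pos: [626.4, -22.8, 96.2]
tcp_rot: [3.14, 0.001, 1.728]
ft_force: [-4.4, -0.5, 12.0]
opening: 0.124
grip_force: 32.5
```

Emit:
arm_command(delta_pos=[[0,0,0],[0,0,0],[0,0,0],[0,0,0],[0,0,0]], delta_rot=[[0,0,-0.05],[0,0,-0.1],[0,0,-0.15],[0,0,-0.2],[0,0,-0.25]], claw=[1,1,1,1,1])

```text
t: 4.98
eef_pos: [626.9, -22.9, 95.5]
tcp_rot: [3.139, -0.0, 1.334]
ft_force: [1.4, -0.9, 4.7]
opening: 0.123
grip_force: 30.0
```

```bash
python3 - <<'E'
from cell import *
s=state();print(s["eef_pos"],s["tcp_rot"],s["ft_force"],s["moment"],s["joints"])
E
```

```text
[626.85828747 -22.93166032  95.45479089] [ 3.13897631e+00 -1.48923770e-04  1.33434813e+00] [ 1.38959864 -0.9301322   4.70731051] [-0.29104492 -0.15192841  0.04368725] [-1.41776770e-01  6.51024471e-01  1.68190283e+00 -1.37295175e-04
  8.06046652e-01  9.47665450e-02]
```

Emit:
arm_command(delta_pos=[[0,0,0],[0,0,0],[0,0,0],[0,0,0],[0,0,0]], delta_rot=[[0,0,-0.05],[0,0,-0.1],[0,0,-0.15],[0,0,-0.2],[0,0,-0.25]], claw=[1,1,1,1,1])

```text
t: 5.4
eef_pos: [627.3, -23.1, 95.6]
tcp_rot: [3.138, -0.002, 0.942]
ft_force: [3.5, -1.4, 4.9]
opening: 0.126
grip_force: 36.8
```

Emit:
arm_command(delta_pos=[[0,0,0],[0,0,0],[0,0,0],[0,0,0],[0,0,0]], delta_rot=[[0,0,-0.05],[0,0,-0.1],[0,0,-0.15],[0,0,-0.18],[0,0,-0.18]], claw=[1,1,1,1,1])

```text
t: 5.82
eef_pos: [627.8, -23.3, 97.0]
tcp_rot: [3.137, -0.003, 0.66]
ft_force: [0.8, -2.0, 15.2]
opening: 0.124
grip_force: 37.9
```

```bash
python3 - <<'E'
from cell import *
s=state();print(s["eef_pos"],s["tcp_rot"],s["ft_force"],s["moment"],s["joints"])
E
```

```text
[627.75710345 -23.33845142  96.96576142] [ 3.1372354  -0.0034721   0.65977601] [ 0.7867999  -2.01747952 15.22692807] [-0.51405727  0.07863396  0.07564328] [-1.42041521e-01  6.49236692e-01  1.68043414e+00 -7.41122292e-04
  8.06376251e-01  7.69497825e-01]
```

Emit:
arm_command(delta_pos=[[0,0,0.003],[0,0,0.003],[0,0,0.003],[0,0,0.003],[0,0,0.003]], delta_rot=[[0,0,-0.03],[0,0,-0.06],[0,0,-0.06],[0,0,-0.06],[0,0,-0.06]], claw=[1,1,1,1,1])

```text
t: 6.23
eef_pos: [627.8, -23.4, 97.2]
tcp_rot: [3.137, -0.004, 0.57]
ft_force: [1.6, -3.6, 10.1]
opening: 0.129
grip_force: 36.6
```

```bash
python3 - <<'E'
from cell import *
s=state();print(s["eef_pos"],s["tcp_rot"],s["ft_force"],s["moment"],s["joints"])
E
```

```text
[627.80579565 -23.35697607  97.16058309] [ 3.13735457 -0.00351691  0.56997264] [ 1.64791162 -3.59981586 10.08306865] [-0.61784763 -0.33526992  0.72027935] [-1.41907366e-01  6.49078837e-01  1.68007491e+00 -1.26190112e-03
  8.07007978e-01  8.59794107e-01]
```

The stop is felt (Mz 0.72 N m), so the clamp is locked. I relax, open and lift.

Emit:
arm_command(delta_pos=[[0,0,0],[0,0,0],[0,0,0],[0,0,0],[0,0,0]], delta_rot=[[0,0,0.04],[0,0,0.04],[0,0,0.04],[0,0,0.04],[0,0,0.04]], claw=[1,0.3,0.3,0.3,0.3])

```text
t: 6.65
eef_pos: [626.2, -21.3, 97.3]
tcp_rot: [-3.141, -0.002, 0.631]
ft_force: [-6.4, 10.5, 17.6]
opening: 0.351
grip_force: 8.6
```

Emit:
arm_command(delta_pos=[[0,0,0.05],[0,0,0.12],[0,0,0.24],[0,0,0.36],[0,0,0.4]], delta_rot=[[0,0,0],[0,0,0],[0,0,0.07],[0,0,0.14],[0,0,0.21]], claw=[0.2,0.2,0.2,0.2,0.2])

```text
t: 7.07
eef_pos: [627.3, -23.0, 200.1]
tcp_rot: [3.136, -0.002, 0.966]
ft_force: [-0.8, -0.5, 0.4]
opening: 0.696
grip_force: 0.0
```

Emit:
arm_command(delta_pos=[[-0.06,0.11,0],[-0.12,0.23,0],[-0.18,0.35,0],[-0.24,0.47,0],[-0.292,0.57,0]], delta_rot=[[0,0,0.07],[0,0,0.14],[0,0,0.21],[0,0,0.28],[0,0,0.35]], claw=[0.2,0.2,0.2,0.2,0.2])

```text
t: 7.48
eef_pos: [552.1, 121.2, 196.0]
tcp_rot: [3.141, -0.0, 1.516]
ft_force: [-0.1, -0.5, 0.4]
opening: 0.8
grip_force: 0.0
```

Emit:
arm_command(delta_pos=[[0,0,0],[0,0,0],[0,0,0],[0,0,0],[0,0,0]], delta_rot=[[0,0,0.07],[0,0,0.14],[0,0,0.21],[0,0,0.28],[0,0,0.35]], claw=[0.2,0.2,0.2,0.2,0.2])

```text
t: 7.9
eef_pos: [553.1, 119.8, 195.9]
tcp_rot: [3.141, 0.0, 2.066]
ft_force: [0.6, -0.5, -0.5]
opening: 0.799
grip_force: 0.0
```

Emit:
arm_command(delta_pos=[[0,0,0],[0,0,0],[0,0,0],[0,0,0],[0,0,0]], delta_rot=[[0,0,0.07],[0,0,0.14],[0,0,0.21],[0,0,0.21],[0,0,0.21]], claw=[0.2,0.2,0.2,0.2,0.2])

```text
t: 8.32
eef_pos: [553.1, 119.7, 195.8]
tcp_rot: [3.141, 0.0, 2.387]
ft_force: [-0.2, -0.3, -0.2]
opening: 0.798
grip_force: 0.0
```

```bash
python3 - <<'E'
from cell import *
import cv2,numpy as np
for i in range(3):
    c=calibration("wrist");im=read_camera("wrist")
s=state();print(s["eef_pos"],s["tcp_rot"],s["ft_force"],s["joints"],s["opening"])
np.savez("wrist3.npz",im=im,K=c["camera_matrix"],T=c["T"])
cv2.imwrite("pics/e.png",cv2.cvtColor(im,cv2.COLOR_RGB2BGR))
E
```

```text
[552.9889686  119.64320695 195.77802517] [3.14136625e+00 1.35786242e-04 2.38755496e+00] [ 0.7355626   0.18450774 -0.07916695] [ 9.63112589e-02  4.49032234e-01  1.75020222e+00  5.85034170e-05
  9.42098475e-01 -7.20481788e-01] 0.7961147789056797
```

View pics/e.png

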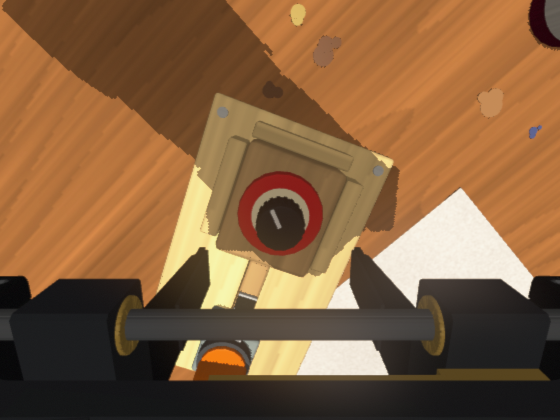

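The cap is centred under the fingers at about (281,224), with its white line from the centre to about (272,210). The orange bar at the bottom left is now turned across. I measure the cap.

```bash
python3 - <<'E'
from h import *
im,K,T=load("wrist3")
h=cv2.cvtColor(im,cv2.COLOR_RGB2HSV)
m=((h[...,2]<75)&(h[...,1]<110)).astype(np.uint8);m[:175]=0;m[255:]=0;m[:,:245]=0;m[:,320:]=0
for v in range(190,256,4):
    x=np.nonzero(m[v])[0]; print(v,(x.min(),x.max(),len(x)) if len(x) else None)
r=((h[...,0]<5)|(h[...,0]>174))&(h[...,1]>150);r[:165]=0;r[262:]=0;r[:,:230]=0;r[:,330:]=0
ys,xs=np.nonzero(r);e=cv2.fitEllipse(cv2.convexHull(np.c_[xs,ys].astype(np.int32)));print(e,plane(K,T,*e[0],72))
print(plane(K,T,281,225,106.5))
E
```

```text
190 None
194 None
198 (np.int64(271), np.int64(275), 5)
202 (np.int64(293), np.int64(293), 1)
206 (np.int64(261), np.int64(298), 10)
210 (np.int64(268), np.int64(293), 21)
214 (np.int64(264), np.int64(302), 24)
218 (np.int64(263), np.int64(300), 28)
222 (np.int64(256), np.int64(301), 28)
226 (np.int64(256), np.int64(301), 13)
230 (np.int64(268), np.int64(300), 11)
234 None
238 None
242 None
246 None
250 None
254 None
((280.02679443359375, 212.91383361816406), (82.03719329833984, 83.53263854980469), 109.19993591308594) [554.61932234 119.74852692  72.        ]
[554.62104951 120.63825999 106.5       ]
```

Emit:
arm_command(delta_pos=[[0.006,0.001,-0.1],[0.006,0.001,-0.2],[0.006,0.001,-0.3],[0.006,0.001,-0.377],[0.006,0.001,-0.377]], delta_rot=[[0,0,0],[0,0,0],[0,0,0],[0,0,0],[0,0,0]], claw=[0.4,0.4,0.4,0.4,0.4])

```text
t: 8.88
eef_pos: [553.0, 119.7, 98.2]
tcp_rot: [-3.138, -0.004, 2.388]
ft_force: [-0.9, -0.3, 0.2]
opening: 0.604
grip_force: 0.0
```

Emit:
arm_command(delta_pos=[[0,0,0],[0,0,0],[0,0,0],[0,0,0],[0,0,0]], delta_rot=[[0,0,0],[0,0,0],[0,0,0],[0,0,0],[0,0,0]], claw=[1,1,1,1,1])

```text
t: 9.3
eef_pos: [554.2, 119.3, 102.7]
tcp_rot: [-3.141, 0.001, 2.39]
ft_force: [-3.5, -4.9, 5.1]
opening: 0.373
grip_force: 30.0
```

Emit:
arm_command(delta_pos=[[0,0,0],[0,0,0],[0,0,0],[0,0,0],[0,0,0]], delta_rot=[[0,0,0],[0,0,0],[0,0,0],[0,0,0],[0,0,0]], claw=[1,1,1,1,1])

```text
t: 9.72
eef_pos: [554.2, 119.3, 102.7]
tcp_rot: [-3.141, 0.001, 2.39]
ft_force: [-3.4, -5.0, 6.3]
opening: 0.374
grip_force: 30.0
```

```bash
python3 - <<'E'
from cell import *
s=state();print(s["eef_pos"],s["tcp_rot"],s["ft_force"],s["moment"],s["joints"])
E
```

```text
[554.22624901 119.3422567  102.71005955] [-3.14139736e+00  7.61966541e-04  2.39032166e+00] [-3.3675843  -5.02154652  6.29755533] [-0.89339269  0.70917706  0.05865841] [ 9.59040102e-02  5.74638322e-01  1.83065316e+00 -1.04327249e-03
  7.35943297e-01 -7.22848105e-01]
```

The cap is gripped (35.5 mm). I screw it down clockwise, following the thread.

Emit:
arm_command(delta_pos=[[-0.002,-0.002,-0.001],[-0.002,-0.002,-0.001],[-0.002,-0.002,-0.001],[-0.002,-0.002,-0.002],[-0.002,-0.002,-0.002]], delta_rot=[[0,0,-0.07],[0,0,-0.14],[0,0,-0.21],[0,0,-0.28],[0,0,-0.35]], claw=[1,1,1,1,1])

```text
t: 10.13
eef_pos: [554.6, 119.4, 102.4]
tcp_rot: [3.139, 0.0, 1.835]
ft_force: [-0.4, 0.3, 3.5]
opening: 0.374
grip_force: 30.0
```

Emit:
arm_command(delta_pos=[[0,0,0],[0,0,-0.001],[0,0,-0.001],[0,0,-0.002],[0,0,-0.002]], delta_rot=[[0,0,-0.07],[0,0,-0.14],[0,0,-0.21],[0,0,-0.28],[0,0,-0.35]], claw=[1,1,1,1,1])

```text
t: 10.55
eef_pos: [555.0, 119.4, 102.0]
tcp_rot: [3.138, -0.001, 1.285]
ft_force: [1.4, -0.9, 2.4]
opening: 0.368
grip_force: 30.0
```

Emit:
arm_command(delta_pos=[[0,0,0],[0,0,-0.001],[0,0,-0.001],[0,0,-0.002],[0,0,-0.002]], delta_rot=[[0,0,-0.07],[0,0,-0.14],[0,0,-0.21],[0,0,-0.28],[0,0,-0.35]], claw=[1,1,1,1,1])

```text
t: 10.97
eef_pos: [555.4, 119.2, 101.5]
tcp_rot: [3.138, -0.003, 0.736]
ft_force: [3.7, -3.4, 2.1]
opening: 0.373
grip_force: 30.0
```

```bash
cat > s.py <<'E'
from cell import *
s=state();print(s["t"],s["eef_pos"].round(1),s["tcp_rot"].round(3),s["ft_force"].round(1),s["moment"].round(3),s["joints"][5],s["grip_force"])
E
python3 s.py
```

```text
10.9667 [555.4 119.2 101.5] [ 3.138e+00 -3.000e-03  7.360e-01] [ 3.7 -3.4  2.1] [-0.775 -0.612  0.037] 0.9313328432295477 29.987437427043915
```

Emit:
arm_command(delta_pos=[[0.002,0,0],[0.002,0,0],[0.002,0,-0.001],[0.002,0,-0.001],[0.002,0,-0.001]], delta_rot=[[0,0,-0.05],[0,0,-0.1],[0,0,-0.15],[0,0,-0.2],[0,0,-0.2]], claw=[1,1,1,1,1])

```text
t: 11.38
eef_pos: [555.6, 118.9, 101.2]
tcp_rot: [3.14, -0.003, 0.422]
ft_force: [2.2, -4.2, 4.7]
opening: 0.372
grip_force: 30.0
```

```bash
python3 s.py
```

```text
11.3833 [555.6 118.9 101.2] [ 3.14e+00 -3.00e-03  4.22e-01] [ 2.2 -4.2  4.7] [-1.085 -0.304 -0.006] 1.2445874112527053 29.994352161884308
```

Emit:
arm_command(delta_pos=[[0,0,0],[0,0,0],[0,0,-0.001],[0,0,-0.001],[0,0,-0.001]], delta_rot=[[0,0,-0.05],[0,0,-0.1],[0,0,-0.15],[0,0,-0.2],[0,0,-0.2]], claw=[1,1,1,1,1])

```text
t: 11.8
eef_pos: [555.6, 118.7, 100.9]
tcp_rot: [3.14, -0.003, 0.109]
ft_force: [2.5, -7.6, 5.9]
opening: 0.369
grip_force: 30.0
```

```bash
python3 s.py
```

```text
11.8 [555.6 118.7 100.9] [ 3.14e+00 -3.00e-03  1.09e-01] [ 2.5 -7.6  5.9] [-1.573 -0.229 -0.022] 1.5576646083529782 29.994702637195587
```

Emit:
arm_command(delta_pos=[[0.001,-0.004,0],[0.001,-0.004,0],[0.001,-0.004,-0.001],[0.001,-0.004,-0.001],[0.001,-0.004,-0.001]], delta_rot=[[0,0,-0.05],[0,0,-0.1],[0,0,-0.15],[0,0,-0.2],[0,0,-0.2]], claw=[1,1,1,1,1])

```text
t: 12.22
eef_pos: [555.6, 118.3, 100.7]
tcp_rot: [-3.141, -0.003, -0.204]
ft_force: [1.4, -1.1, 5.7]
opening: 0.372
grip_force: 30.0
```

```bash
python3 s.py
```

```text
12.2167 [555.6 118.3 100.7] [-3.141e+00 -3.000e-03 -2.040e-01] [ 1.4 -1.1  5.7] [-0.372 -0.041  0.74 ] 1.8690209380230847 30.00203311443329
```

Emit:
arm_command(delta_pos=[[0,0,0],[0,0,0],[0,0,0],[0,0,0],[0,0,0]], delta_rot=[[0,0,-0.03],[0,0,-0.06],[0,0,-0.06],[0,0,-0.06],[0,0,-0.06]], claw=[1,1,1,1,1])

```text
t: 12.63
eef_pos: [555.5, 118.3, 100.7]
tcp_rot: [-3.141, -0.003, -0.293]
ft_force: [0.8, -2.2, 6.7]
opening: 0.37
grip_force: 30.0
```

```bash
python3 - <<'E'
from cell import *
from h import *
exec(open("s.py").read())
c=calibration("wrist");im=read_camera("wrist");np.savez("wrist4.npz",im=im,K=c["camera_matrix"],T=c["T"])
cv2.imwrite("pics/f.png",cv2.cvtColor(im,cv2.COLOR_RGB2BGR))
E
```

```text
12.6333 [555.5 118.3 100.7] [-3.141e+00 -3.000e-03 -2.930e-01] [ 0.8 -2.2  6.7] [-0.421  0.059  0.675] 1.9584421126885871 30.001542270183563
```

View pics/f.png

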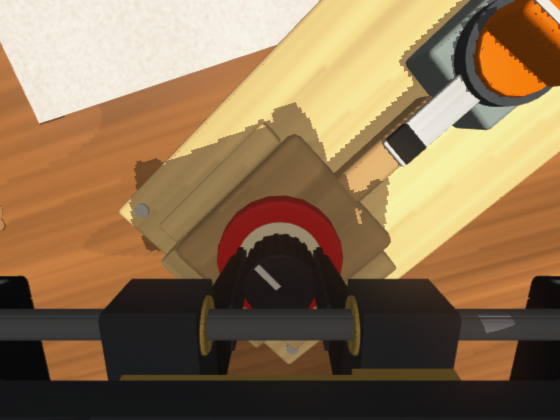

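The torque has saturated at about 0.7 N m (the fingers slip), so the cap is bottomed. In the picture its white line runs from about (280,290) to (257,267), and the knob bar lies turned across the strap. I back off about 1.63 rad, including some for grip compliance.

Emit:
arm_command(delta_pos=[[0,0,0],[0,0,0.001],[0,0,0.001],[0,0,0.002],[0,0,0.002]], delta_rot=[[0,0,0.07],[0,0,0.14],[0,0,0.21],[0,0,0.28],[0,0,0.35]], claw=[1,1,1,1,1])

```text
t: 13.1
eef_pos: [555.5, 118.7, 101.1]
tcp_rot: [3.141, -0.003, 0.26]
ft_force: [-0.0, 0.7, 6.3]
opening: 0.372
grip_force: 30.0
```

Emit:
arm_command(delta_pos=[[0,0,0],[0,0,0.001],[0,0,0.001],[0,0,0.002],[0,0,0.002]], delta_rot=[[0,0,0.07],[0,0,0.14],[0,0,0.21],[0,0,0.28],[0,0,0.35]], claw=[1,1,1,1,1])

```text
t: 13.52
eef_pos: [555.3, 119.0, 101.5]
tcp_rot: [3.14, -0.003, 0.81]
ft_force: [-0.3, 3.9, 6.5]
opening: 0.374
grip_force: 30.0
```

Emit:
arm_command(delta_pos=[[0,0,0],[0,0,0.001],[0,0,0.001],[0,0,0.001],[0,0,0.001]], delta_rot=[[0,0,0.07],[0,0,0.14],[0,0,0.21],[0,0,0.28],[0,0,0.34]], claw=[1,1,1,1,1])

```text
t: 13.93
eef_pos: [555.0, 119.2, 101.9]
tcp_rot: [3.14, -0.002, 1.344]
ft_force: [-2.5, 4.7, 9.4]
opening: 0.371
grip_force: 30.0
```

Emit:
arm_command(delta_pos=[[0,0,0],[0,0,0],[0,0,0],[0,0,0],[0,0,0]], delta_rot=[[0,0,0],[0,0,0],[0,0,0],[0,0,0],[0,0,0]], claw=[1,1,1,1,1])

```text
t: 14.35
eef_pos: [554.9, 119.2, 101.9]
tcp_rot: [3.14, -0.002, 1.339]
ft_force: [-1.4, 4.8, 7.8]
opening: 0.371
grip_force: 30.0
```

```bash
python3 - <<'E'
from cell import *
from h import *
exec(open("s.py").read())
c=calibration("wrist");im=read_camera("wrist");np.savez("wrist5.npz",im=im,K=c["camera_matrix"],T=c["T"])
a=read_camera("scene")[190:290,215:348]
cv2.imwrite("pics/g.png",cv2.cvtColor(np.hstack([cv2.resize(im[200:320,200:360],(400,300)),cv2.resize(a,(399,300))]),cv2.COLOR_RGB2BGR))
def line(n,z,roi):
    im,K,T=load(n);x0,y0,x1,y1=roi;g=cv2.cvtColor(im,cv2.COLOR_RGB2GRAY)[y0:y1,x0:x1]
    m=(g>85).astype(np.uint8);k,l,s,cc=cv2.connectedComponentsWithStats(m)
    for i in range(1,k):
        if 15<s[i,4]<250:
            ys,xs=np.nonzero(l==i);P=np.array([plane(K,T,x+x0,y+y0,z)[:2] for x,y in zip(xs,ys)]);q=P.mean(0);_,S,V=np.linalg.svd(P-q)
            d=V[0]*np.sign(V[0]@(q-[555.0,119.3]));t=(P-q)@V[0];print(n,s[i],"len",np.ptp(t).round(1),"ang",np.arctan2(d[1],d[0]).round(3),q.round(1))
line("wrist3",106.5,(262,200,300,240));line("wrist4",104.6,(250,255,310,300));line("wrist5",105.9,(245,250,315,310))
E
```

```text
14.35 [554.9 119.2 101.9] [ 3.140e+00 -2.000e-03  1.339e+00] [-1.4  4.8  7.8] [0.796 0.458 0.044] 0.32556962998112293 30.001394748687744
wrist3 [ 0  0  7  6 18] len 5.8 ang 1.529 [533.  123.7]
wrist3 [32  0  6  8 25] len 6.4 ang 3.025 [549.9 141.1]
wrist3 [ 8 10 11 19 89] len 15.0 ang 2.782 [548.3 120.9]
wrist4 [  5  10  26  25 195] len 15.1 ang 0.441 [563.2 122. ]
wrist5 [ 10  14  25  26 199] len 15.1 ang 2.034 [551.8 125.2]
```

View pics/g.png

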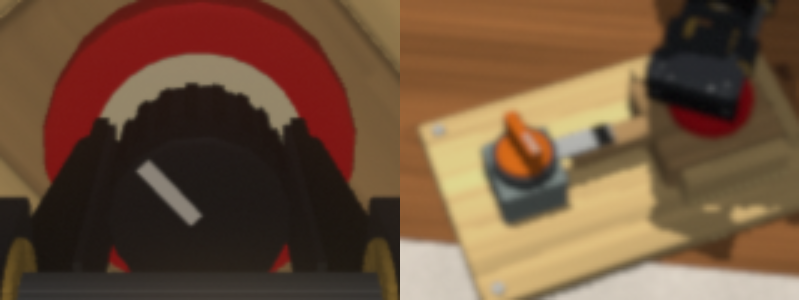

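The white line turned 2.34 rad down and 1.59 rad back. The clamp bar lies turned across and low, and the grip is 30 N. I hand in.

```bash
python3 -c "
from cell import *
print(job_done())"
```

```text
the job is handed in; nothing more can be done
None
```

The job is handed in, with no verdict shown: the clamp is locked at its stop, and the cap was bottomed out, then backed off about 1.59 rad (target 1.57) and is still held at 30 N, at about 14.4 s; I saw no contact with the bystanders but did not re-measure them.

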